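# Open the push-and-turn cap of a waste jug and swing the funnel over it

### The arm

A 6-joint arm with a two-finger parallel gripper is mounted at the origin on the work surface. World frame = base frame: x ahead of the robot, y to its left, z up, the work surface at z = 0. Lengths are in m, angles in rad, forces in N, time in s.
With the tool pointing down it reaches from about 0.3 to 0.775 m from the base axis. Payload 14.6 kg.
Tool frame: the origin (TCP) lies on the centre line of the jaws, within the pads' length; the fingertips stand 19 mm ahead of it and the grasp point (between the pads) is the TCP; y points along the fingers, x is the direction in which the jaws open and shut, and the axes are right-handed (so a half turn about y gives the same grasp; the last joint's range is limited). The gripper opens to 94 mm and grips with 3 to 60 N. Pads are 16 mm wide; open, the fingers measure 119 mm over their backs; the gripper's body (75 mm by 177 mm) begins 78 mm behind the grasp point.
Start: joints at [-1.187, 0.3, 1.521, -0, 1.321, -0.067], TCP at [0.24, -0.495, 0.224] pointing down, gripper open.
Joint ranges: [-3.03, 3.03], [-0.79, 2.21], [0.23, 2.52], [-1.04, 4.18], [0, 3.07], [-2.55, 2.55]. Speed limits (rad/s): [2.22, 2.22, 2.57, 3.14, 3.14, 3.14].

### API

Orientations are given as [roll, pitch, yaw] about the fixed x, y, z axes, in that order (R = Rz(yaw) Ry(pitch) Rx(roll)).
In Python, from station import ctrl, optics gives the robot as it stands.
- The arm moves only by the tool jog_arm, never from a script. Its argument "targets" is a list of rows, each a list of 3 entries, a list of its own where there are three numbers: the finger opening in cm, from 0 to 9.4, then the shift along the tool's x, y, z in cm, then the turn about the tool's y in rad. A call has 1 to 10 rows; each row is the pose to reach, as a shift and turn from the pose commanded when the call began, along the tool's axes at that moment; what a row does not reach only later rows make up. A row lasts 1/10 s, in which the tool goes at most 50 mm and 8.59 degrees, less where a joint would pass 70% of its speed; a pose out of reach is approached as far as the arm can. A call with a gripper value outside its range is refused whole. The fingers move at their own pace and stop on an object; "grip_force" is the grip in N (left out, the last holds). Time passes only in rows, so rows that repeat a pose let the fingers close. It gives the time, the measured TCP pose, the force and the opening at its end, in the units of the state.
- ctrl.get_obs(): the state, without advancing time (a new reading comes with each control period).
- optics.camera(name): name is "scene" or "side" or "wrist"; returns a dict with "img" (420x560x3 uint8, red, green, blue), "range_z" (420x560 float32, m along the optical axis (not along the pixel's ray), 0 where there is no reading), "camera_matrix" (3x3 intrinsics, pixels), "world_to_cam" (4x4, takes a point from world to camera coordinates); the wrist camera has in their place "mount" (4x4, takes a point from camera to tool coordinates, whose origin is the TCP and whose axes are the tool frame's). Camera axes: x right, y up, looking along -z (the intrinsics and any distortion apply to the point x, -y, -z); pixel columns grow to the right and rows downward; lengths in m; the calibration is good to about 2 mm. A picture is of the moment at which its call begins: read the wrist's pose just before it.
- ctrl.hand_in(): hands the job in, once; it reports no verdict.
The state is a dict: "time_s": time; "qpos": joint angles; "joint_vel": joint speeds; "tau": joint torques, N m; "ee_pos": TCP position; "eef_rot": TCP orientation; "force": force on the tool from outside, world axes, zero at the start; "moment": the same for the moment, N m; "grip_width": finger opening in m.
Only numpy, scipy, OpenCV 4.12 (cv2) and the standard library are available. Lean on these libraries where they do the work, as an engineer would, in place of code of your own. Each camera call takes 0.05 s, during which the arm holds its last target. There are 200 camera calls.

### The job

Get the solvent-waste jug on the filling stand ready for pouring: open its child-resistant cap (push it down hard and turn it anticlockwise), lift it off and set it down flat and right way up in the shallow grey tray without dropping it, and swing the funnel round on its arm so that its spout hangs over the middle of the open jug mouth. Leave the other bottles, glassware and boxes where they stand, and let go of everything at the end.

Things in the scene. Friction and masses are not known exactly. Their poses are not given: they have to be found in the camera images.
- stand: filling stand, fixed: dark steel plate 305 x 130 x 8 mm with a square white jug held fast in a low frame (112 mm square, shoulder sloping from 139 to 161 mm above the bench, then a neck 44 mm across) and an upright steel rod, 12 mm thick, top at 315 mm. Origin at bench level under the jug's axis, z up; the rod stands 190 mm from it along the stand's +x. Its yaw is 0.45 to 0.85 rad
- mouth (a point): centre of the jug's mouth, on the jug's axis at the rim, 193 mm above the bench; bore 38 mm across. z up
- cap: the jug's loose black ribbed round cap, 62 mm across, 30 mm tall, 75 to 110 g, curved arrows on its top; origin on its axis at the lower edge of the skirt, z up towards its top. It starts locked on the jug, on the jug's axis, lower edge 176 mm and top 206 mm above the bench; then it turns only a few degrees either way and cannot be pulled off. Grip it across the skirt from above
- cap_top (a point): centre of the cap's top face, 30 mm above its origin. Pushed down, the cap yields from about 6.5 N, is free to turn once 4 to 6 mm down (12 to 16 N) and bottoms at 6.5 mm (17 N). Held 5 mm down it turns anticlockwise seen from above; from 45 to 90 degrees round (65 is best, a stop comes at 95) it is unlocked: let up there it rises 3 mm above its locked height and lifts straight off
- tray: shallow grey plastic tray on the bench, fixed, 200 mm (its x) x 150 mm (its y) x 22 mm high, walls and floor 4 mm thick; origin at bench level under its centre, z up
- funnel_arm (a joint): swing of the funnel arm about the stand's rod, rad: 0 with the funnel over the jug's mouth, positive clockwise seen from above (away from the jug, to the robot's left); starts at 1.0 to 1.4, range -0.6 to 1.7. It stays where it is left; 0.25 N m moves it. A steel bar 262 mm above the bench carries the funnel in a ring, the funnel's axis 190 mm from the rod's axis. Best pushed at the funnel's rim
- stem_tip (a point): on the axis of the white funnel, at the lower end of its spout, 201 mm above the bench. Spout 14 mm across and 35 mm long, then a cone; rim 96 mm across, from 286 to 294 mm above the bench. The spout would strike the cap if it were on, and passes 8 mm over the open jug's rim
- amber_a: bystander: amber glass reagent bottle with black cap, 72 mm across, 150 mm tall, loose; origin under its centre
- amber_b: bystander: smaller amber glass reagent bottle with black cap, 58 mm across, 120 mm tall, loose; origin under its centre
- wash_bottle: bystander: white plastic wash bottle with a bent grey spout, 64 mm across, 172 mm tall, loose; origin under its centre
- beaker: bystander: empty glass beaker, 72 mm across, 88 mm tall, loose; origin under its centre
- petri_dish: bystander: closed glass petri dish, 84 mm across, 17 mm tall, loose; origin under its centre
- tip_box: bystander: box of pipette tips, blue base and clear lid, 85 x 120 x 61 mm, loose; origin under its centre
- timer: bystander: small white bench timer lying flat, 60 x 75 x 22 mm, loose; origin under its centre
There are look-alikes about, which are no part of the job. Of the things shaped like the cap, the black one is meant.

How it is judged:
On the way:
1. the cap is unlocked and lifted off: its lower edge is above the jug's rim by 20 mm (z of cap in the frame of mouth above 0.02 m), for 0.1 s.
At the end, for the whole second after the job is handed in: The cap lies flat (within 7 degrees) and right way up on the floor of the tray, at rest and released; the funnel's spout is over the jug's mouth, its axis within 10 mm of the mouth's axis, and the arm is still (x of cap in the frame of tray between -0.07 and 0.07 m and y of cap in the frame of tray between -0.045 and 0.045 m and z of cap in the frame of tray below 0.009 m and angle between cap's own z axis and vertical below 0.12 rad and linear speed of cap below 0.02 m/s and contact force between the fingers and cap below 0.1 N and horizontal distance between stem_tip and mouth below 0.01 m and velocity of joint funnel_arm between -0.05 and 0.05 rad/s); the robot touches nothing.
It fails at once if the cap is dropped: it falls faster than 0.6 m/s with no finger on it (linear speed of cap above 0.6 m/s and contact force between the fingers and cap below 0.1 N).
It fails at once if a bystander is shifted or knocked over (moved more than 30 mm or tilted more than 0.5 rad) (distance of any of amber_a, amber_b, wash_bottle, beaker, petri_dish, tip_box, timer from where it was at the start of the episode above 0.03 m or angle between any of amber_a, amber_b, wash_bottle, beaker, petri_dish, tip_box, timer's own z axis and vertical above 0.5 rad).
It also fails if it takes over 72 s, if anything falls off the work surface, if the arm or the gripper's body presses on something with over 40 N, if the wrist force passes 120 N, or if a joint passes its speed limit or range.

## Working session

There is one attempt and no reset: what is moved stays moved. The work goes in short steps, Python scripts to look and compute and a tool call to move; the robot and the scene stay as the last step left them, time stands still between calls to the robot, and variables do not carry over. Pictures are saved under pics/ and viewed, about 8 in all and at most 12, crops included, and the job is handed in when it is done.

Besides the shell and the picture viewer there is one more tool, called after "Call:" as name(argument=value, ...) on one line, values as JSON. jog_arm: Moves the arm, as the interface text tells. Its arguments: {"type":"object","properties":{"targets":{"type":"array","items":{"type":"array"}},"grip_force":{"type":"number"}},"required":["targets"]}

```bash
mkdir -p pics; cat > h.py <<'E'
import numpy as np, cv2
from station import ctrl, optics
from scipy.spatial.transform import Rotation as R
def shot(name, fn=None):
    o=ctrl.get_obs(); c=optics.camera(name)
    if fn: cv2.imwrite('pics/'+fn, c['img'][:,:,::-1])
    d=c['range_z']; K=c['camera_matrix']; v,u=np.mgrid[:d.shape[0],:d.shape[1]]
    P=np.stack([(u-K[0,2])/K[0,0]*d,-(v-K[1,2])/K[1,1]*d,-d],-1)
    if 'mount' in c:
        T=np.eye(4);T[:3,:3]=R.from_euler('xyz',o['eef_rot']).as_matrix();T[:3,3]=o['ee_pos'];T=T@c['mount']
    else: T=np.linalg.inv(c['world_to_cam'])
    W=P@T[:3,:3].T+T[:3,3]; W[d<=0]=np.nan
    return c,W,o
E
python3 - <<'E'
from h import *
c,W,o=shot('scene','s1.png'); np.save('s1.npy',W); print([k for k in c], c['camera_matrix'])
c,W,o2=shot('side','d1.png'); np.save('d1.npy',W)
a=cv2.imread('pics/s1.png');b=cv2.imread('pics/d1.png')
print(o)
E
```

```text
['img', 'range_z', 'camera_matrix', 'world_to_cam'] [[430.66318799   0.         276.17905635]
 [  0.         430.66318799 210.58226859]
 [  0.           0.           1.        ]]
{'time_s': 0.0, 'qpos': array([-1.18661353e+00,  3.00459560e-01,  1.52161429e+00, -2.81135329e-05,
        1.32066190e+00, -6.66027022e-02]), 'joint_vel': array([ 0.00041237, -0.00065737, -0.00014626,  0.0009165 ,  0.00069613,
        0.00049192]), 'tau': array([ 1.38875846e-03, -5.31807160e+01, -3.52741778e+01,  7.08541065e-02,
        2.43660092e-02, -9.13317012e-05]), 'ee_pos': array([ 0.23951763, -0.49483469,  0.22387859]), 'eef_rot': array([-1.57074742e+00,  1.14237476e-03, -1.12000382e+00]), 'force': array([ 0.30836014,  0.61149448, -0.50535807]), 'moment': array([ 0.03421087,  0.03279279, -0.00055898]), 'grip_width': 0.0939441295247006}
```

View pics/s1.png

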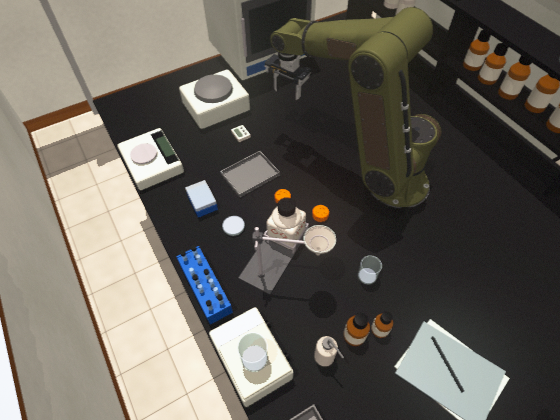

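View pics/d1.png

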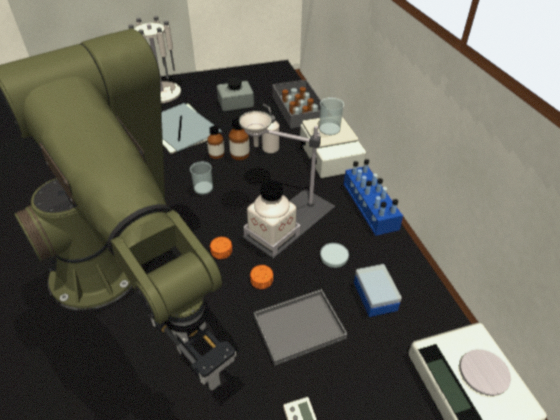

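The scene view shows the jug with the black cap at (287,207). Two orange caps lie on the bench at (283,197) and (320,213). The funnel is at (320,238), the rod top at (257,234) and the tray at (250,173). The black cap on the jug is the one meant, because the task says black and places it on the jug's axis. I'll measure next.

```bash
python3 - <<'E'
from h import *
for f,(cu,cv_),(ru,rv),(tu,tv),(fu,fv) in (('s1',(287,207),(257,234),(250,173),(320,238)),('d1',(270,190),(314,135),(300,325),(256,124))):
    W=np.load(f+'.npy'); img=cv2.imread(f'pics/{f}.png')
    def reg(u,v,r,z0,z1):
        p=W[v-r:v+r,u-r:u+r].reshape(-1,3); return p[(p[:,2]>z0)&(p[:,2]<z1)]
    def circ(p):
        (c,r)=cv2.minEnclosingCircle(p[:,:2].astype(np.float32)); return len(p),np.round(c,4),round(r,4),p[:,2].mean().round(4)
    print(f,'cap',circ(reg(cu,cv_,22,.200,.212)))
    print(' rod',circ(reg(ru,rv,10,.295,.325)) if len(reg(ru,rv,10,.295,.325)) else 0)
    print(' rim',circ(reg(fu,fv,25,.286,.300)))
    p=reg(tu,tv,55,.014,.026); print(' tray',len(p),[np.round(x,4) for x in cv2.minAreaRect(p[:,:2].astype(np.float32)*1000)])
    p=reg(cu,cv_,60,.004,.011); print(' plate',[np.round(x,4) for x in cv2.minAreaRect(p[:,:2].astype(np.float32)*1000)])
    # everything else above 12 mm: coarse list of blobs on bench
W=np.load('s1.npy')
for n,u,v in (('petri',233,226),('tipbox',201,195),('timer',240,132),('beaker',370,270),('or1',283,196),('or2',320,212),('wash',326,350),('ambA',357,327),('ambB',383,322)): print(n,np.nanmedian(W[v-3:v+4,u-3:u+4].reshape(-1,3),0).round(3))
a=cv2.imread('pics/s1.png')[150:290,210:360]
cv2.imwrite('pics/s1c.png',cv2.resize(a,None,fx=5,fy=4.2,interpolation=cv2.INTER_CUBIC)[:600,:800])
E
```

```text
s1 cap (209, array([ 0.5272, -0.0107]), 0.0337, np.float64(0.2075))
 rod (24, array([0.6919, 0.0872]), 0.0077, np.float64(0.3108))
 rim (166, array([0.5379, 0.203 ]), 0.0501, np.float64(0.2923))
 tray 723 [array([ 524.6756, -390.6538]), array([609.0573, 382.5896]), np.float64(66.2256)]
 plate [array([ 444.8718, -147.3239]), array([589.2239, 523.0462]), np.float64(59.4665)]
d1 cap (266, array([ 0.5264, -0.0145]), 0.0333, np.float64(0.2051))
 rod (31, array([0.6889, 0.0822]), 0.0071, np.float64(0.3064))
 rim (164, array([0.5409, 0.198 ]), 0.0512, np.float64(0.2904))
 tray 675 [array([ 512.9468, -324.174 ]), array([271.8789, 294.3795]), np.float64(67.4159)]
 plate [array([590.5093, 240.7494]), array([645.3934, 435.5106]), np.float64(74.8537)]
petri [ 0.687 -0.141  0.02 ]
tipbox [ 0.739 -0.304  0.063]
timer [ 0.436 -0.57   0.023]
beaker [0.342 0.27  0.009]
or1 [ 0.459 -0.16   0.033]
or2 [ 0.37  -0.02   0.032]
wash [0.667 0.452 0.121]
ambA [0.549 0.443 0.13 ]
ambB [0.461 0.464 0.103]
```

View pics/s1c.png

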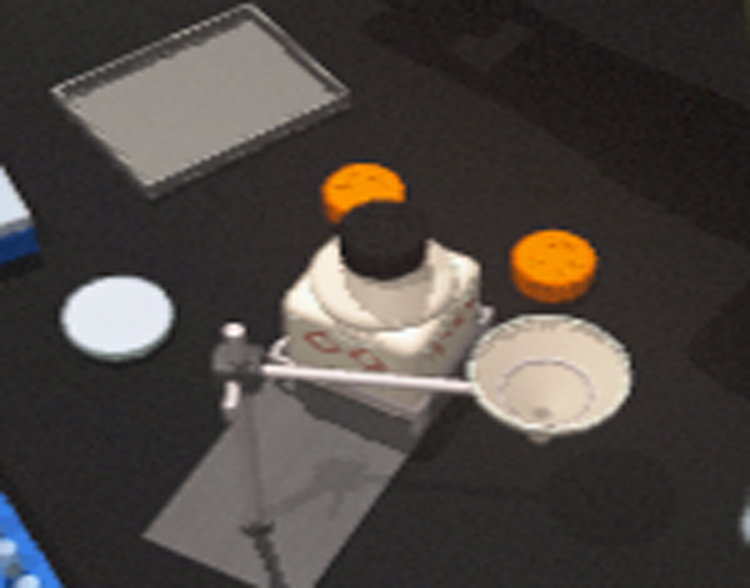

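Call:
jog_arm(targets=[[9.4,[-10,-7,15],-0.2],[9.4,[-20,-7.5,30],-0.4],[9.4,[-30.9,-7.5,46.9],-0.55],[9.4,[-30.9,-7.5,46.9],-0.55],[9.4,[-30.9,-7.5,46.9],-0.55],[9.4,[-30.9,-7.5,46.9],-0.55],[9.4,[-30.9,-7.5,46.9],-0.55],[9.4,[-30.9,-7.5,46.9],-0.55],[9.4,[-30.9,-7.5,46.9],-0.55],[9.4,[-30.9,-7.5,46.9],-0.55]])

```text
time_s: 1.1
ee_pos: [0.4929, -0.0689, 0.2926]
eef_rot: [-1.571, 0.0, -0.57]
force: [0.3, 0.3, -0.1]
grip_width: 0.0941
```

```bash
python3 - <<'E'
from h import *
c,_,o=shot('scene'); K=c['camera_matrix'];T=np.linalg.inv(c['world_to_cam'])
C=[]
for u,v in ((259.6,151.2),(279.6,172.6),(240,196),(220.6,171.4)):
    d=T[:3,:3]@np.array([(u-K[0,2])/K[0,0],-(v-K[1,2])/K[1,1],-1]); s=(.022-T[2,3])/d[2]; C.append((T[:3,3]+s*d)[:2])
C=np.array(C);print(C.round(3),C.mean(0).round(4),np.linalg.norm(np.roll(C,-1,0)-C,axis=1).round(3))
c,W,o=shot('wrist','w1.png');print(o['time_s'],o['ee_pos'],o['eef_rot'])
m=(W[...,2]>.2)&(W[...,2]<.212); n,l,st,ce=cv2.connectedComponentsWithStats(m.astype(np.uint8))
for i in range(1,n):
    if st[i,4]>100:
        p=W[l==i]; print(st[i],cv2.minEnclosingCircle(p[:,:2].astype(np.float32)),p.mean(0).round(4))
E
```

```text
[[ 0.416 -0.424]
 [ 0.401 -0.277]
 [ 0.599 -0.252]
 [ 0.61  -0.407]] [ 0.5066 -0.3402] [0.148 0.199 0.155 0.196]
1.15 [ 0.49536615 -0.06384998  0.29308173] [-1.56893940e+00 -2.00321858e-04 -5.66342047e-01]
[ 240   98   83   85 5282] ((0.5290136337280273, -0.01065487414598465), 0.0319206677377224) [ 0.5296 -0.0098  0.2047]
```

View pics/w1.png

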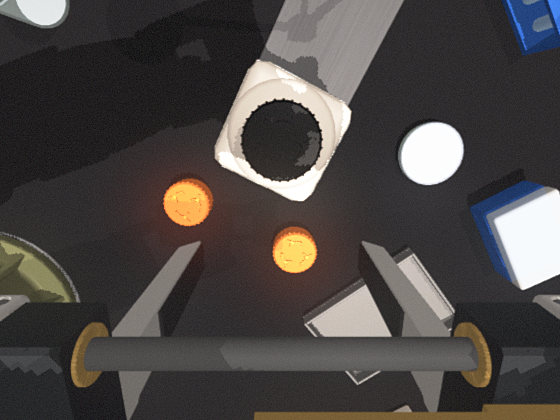

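The black cap fills (282,140) on the white jug, and the orange look-alikes are at (187,203) and (294,250). The cap's measured radius of 0.032 m and top height of 0.205 m match the description.

Call:
jog_arm(targets=[[9.4,[0,0,0],0],[9.4,[0,0,0],0],[9.4,[0,0,0],0]])

```text
time_s: 1.5
ee_pos: [0.4918, -0.072, 0.2924]
eef_rot: [-1.571, 0.0, -0.572]
force: [-0.3, 0.1, 0.4]
grip_width: 0.0938
```

```bash
cat > to.py <<'E'
import sys
from h import *
o=ctrl.get_obs(); t=np.array(eval(sys.argv[1])); M=R.from_euler('xyz',o['eef_rot']).as_matrix()
print(o['time_s'],o['ee_pos'].round(4),o['eef_rot'].round(4),'q6',o['qpos'][5].round(3),'F',o['force'].round(2),'w',o['grip_width'].round(4)); print('shift cm',((t-o['ee_pos'])@M*100).round(2))
E
python3 to.py "[.5285,-.011,.195]"
python3 - <<'E'
from h import *
c,W,o=shot('wrist')
m=(W[...,2]>.2)&(W[...,2]<.212); n,l,st,ce=cv2.connectedComponentsWithStats(m.astype(np.uint8))
for i in range(1,n):
    if st[i,4]>100:
        p=W[l==i]; print(st[i],cv2.minEnclosingCircle(p[:,:2].astype(np.float32)),p.mean(0).round(4))
E
```

```text
[ 237   85   84   87 5475] ((0.5291781425476074, -0.010630786418914795), 0.031922515481710434) [ 0.5296 -0.0098  0.2047]Traceback (most recent call last):
  File "to.py", line 4, in <module>
    print(o['time_s'],o['ee_pos'].round(4),o['eef_rot'].round(4),'q6',o['qpos'][5].round(3),'F',o['force'].round(2),'w',o['grip_width'].round(4)); print('shift cm',((t-o['ee_pos'])@M*100).round(2))
                                                                                                                        ^^^^^^^^^^^^^^^^^^^^^
AttributeError: 'float' object has no attribute 'round'
```

```bash
sed -i "s/o\['grip_width'\].round(4)/round(o['grip_width'],4)/" to.py; python3 to.py "[.529,-.0105,.24]"
```

```text
1.55 [ 0.4919 -0.072   0.2924] [-1.5709e+00  1.0000e-04 -5.7180e-01] q6 0.353 F [0.06 0.63 0.  ] w 0.0939
shift cm [-0.21  5.24  7.18]
```

Call:
jog_arm(targets=[[9.4,[-0.2,0,3.5],0],[9.4,[-0.2,2,7.2],0],[9.4,[-0.2,5.2,7.2],0],[9.4,[-0.2,5.2,7.2],0],[9.4,[-0.2,5.2,7.2],0]])

```text
time_s: 2.05
ee_pos: [0.5293, -0.01, 0.2412]
eef_rot: [-1.571, 0.0, -0.571]
force: [-1.2, -0.1, 0.9]
grip_width: 0.094
```

```bash
python3 to.py "[.529,-.0105,.194]"
```

```text
2.05 [ 0.5293 -0.01    0.2412] [-1.571e+00  2.000e-04 -5.711e-01] q6 0.483 F [-1.21 -0.14  0.87] w 0.094
shift cm [-0.    4.72 -0.06]
```

Call:
jog_arm(targets=[[9.4,[0,2.5,0],0],[9.4,[0,4.5,0],0],[9.4,[0,4.5,0],0],[5.5,[0,4.5,0],0],[5.5,[0,4.5,0],0],[5.5,[0,4.5,0],0],[5.5,[0,4.5,0],0],[5.5,[0,4.5,0],0],[5.5,[0,4.5,0],0]], grip_force=50)

```text
time_s: 2.95
ee_pos: [0.5297, -0.0093, 0.1961]
eef_rot: [-1.57, -0.001, -0.57]
force: [-0.4, -1.7, 4.8]
grip_width: 0.0616
```

```bash
python3 to.py "[.529,-.0105,.190]"
```

```text
2.95 [ 0.5297 -0.0093  0.1961] [-1.5704e+00 -1.0000e-03 -5.7000e-01] q6 0.483 F [-0.37 -1.66  4.81] w 0.0616
shift cm [ 0.    0.61 -0.14]
```

Call:
jog_arm(targets=[[5.5,[0,0.3,0],0],[5.5,[0,0.55,0],0],[5.5,[0,0.55,0],0],[5.5,[0,0.55,0],0],[5.5,[0,0.55,0],0]])

```text
time_s: 3.45
ee_pos: [0.5298, -0.0093, 0.1913]
eef_rot: [-1.57, -0.002, -0.57]
force: [-2.7, -1.2, 13.5]
grip_width: 0.062
```

Call:
jog_arm(targets=[[5.5,[0,0.06,0],0],[5.5,[0,0.06,0],-0.1],[5.5,[0,0.06,0],-0.2],[5.5,[0,0.06,0],-0.3],[5.5,[0,0.06,0],-0.4]])

```text
time_s: 3.95
ee_pos: [0.5302, -0.0092, 0.1909]
eef_rot: [-1.57, -0.003, -0.166]
force: [0.3, 0.3, 13.3]
grip_width: 0.0618
```

```bash
python3 to.py "[.529,-.0105,.190]"; python3 -c "
from h import *
print(ctrl.get_obs()['moment'])"
```

```text
3.95 [ 0.5302 -0.0092  0.1909] [-1.5704 -0.0029 -0.166 ] q6 0.079 F [ 0.27  0.26 13.32] w 0.0618
shift cm [-0.1   0.09 -0.15]
[-0.02781844  0.07360764 -0.17918391]
```

The turning moment is low, so the cap is turning with the grip. I'll continue to about 65°.

Call:
jog_arm(targets=[[5.5,[0,0.02,0],-0.1],[5.5,[0,0.02,0],-0.2],[5.5,[0,0.02,0],-0.3],[5.5,[0,0.02,0],-0.4],[5.5,[0,0.02,0],-0.5],[5.5,[0,0.02,0],-0.6],[5.5,[0,0.02,0],-0.7],[5.5,[0,0.02,0],-0.74],[5.5,[0,0.02,0],-0.74]])

```text
time_s: 4.85
ee_pos: [0.5297, -0.0092, 0.1905]
eef_rot: [-1.572, -0.001, 0.571]
force: [-3.5, 0.1, 13.7]
grip_width: 0.0618
```

```bash
python3 to.py "[.529,-.0105,.190]"; python3 -c "
from h import *
print(ctrl.get_obs()['moment'])"
```

```text
4.85 [ 0.5297 -0.0092  0.1905] [-1.5717e+00 -1.1000e-03  5.7140e-01] q6 -0.658 F [-3.51  0.05 13.68] w 0.0618
shift cm [-0.13  0.05 -0.07]
[-0.06261765  0.78513139 -0.09825104]
```

Now I'll let it up gently and check the force.

Call:
jog_arm(targets=[[5.5,[0,-0.3,0],0],[5.5,[0,-0.6,0],0],[5.5,[0,-0.9,0],0],[5.5,[0,-1.2,0],0],[5.5,[0,-1.5,0],0],[5.5,[0,-1.5,0],0]])

```text
time_s: 5.45
ee_pos: [0.5294, -0.0092, 0.2042]
eef_rot: [-1.571, 0.0, 0.57]
force: [-0.6, -0.7, -0.7]
grip_width: 0.0617
```

Call:
jog_arm(targets=[[5.5,[0,-2.5,0],0],[5.5,[0,-5,0],0],[5.5,[0,-7,0],0],[5.5,[0,-7,0],0],[5.5,[0,-7,0],0]])

```text
time_s: 5.95
ee_pos: [0.5293, -0.0092, 0.2732]
eef_rot: [-1.57, 0.001, 0.57]
force: [-0.0, -0.9, -1.6]
grip_width: 0.0616
```

```bash
python3 to.py "[.507,-.340,.274]"; python3 - <<'E'
from h import *
c,W,o=shot('side','d2.png'); a=c['img'][80:360,180:460,::-1]; cv2.imwrite('pics/d2.png',cv2.resize(a,None,fx=2,fy=2))
E
```

```text
5.95 [ 0.5293 -0.0092  0.2732] [-1.5703e+00  6.0000e-04  5.7000e-01] q6 -0.657 F [-0.03 -0.91 -1.62] w 0.0616
shift cm [-19.72  -0.08 -26.65]
```

View pics/d2.png

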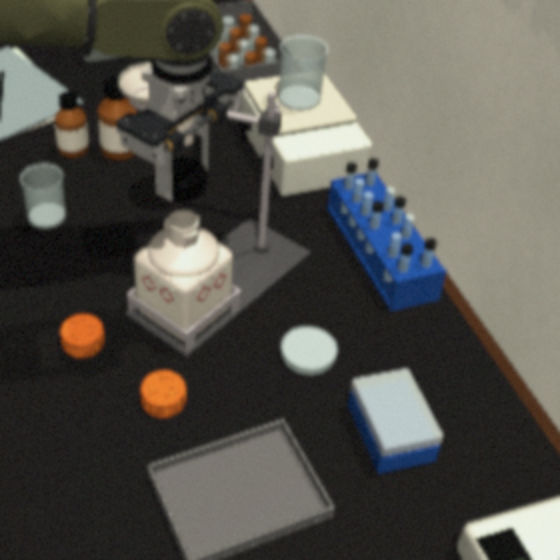

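The jug is open and the cap hangs in the gripper, at (180,180) in the crop. Next I'll carry it over the tray.

Call:
jog_arm(targets=[[5.5,[-4,0,-5],0.05],[5.5,[-7,0,-9],0.15],[5.5,[-10,0,-13],0.25],[5.5,[-13,0,-17.5],0.35],[5.5,[-16,0,-22],0.45],[5.5,[-19.7,0,-26.6],0.45],[5.5,[-19.7,0,-26.6],0.45],[5.5,[-19.7,0,-26.6],0.45],[5.5,[-19.7,0,-26.6],0.45],[5.5,[-19.7,0,-26.6],0.45]])

```text
time_s: 7.0
ee_pos: [0.5073, -0.3385, 0.2734]
eef_rot: [-1.57, 0.001, 0.121]
force: [0.8, 0.4, -0.9]
grip_width: 0.0618
```

```bash
python3 to.py "[.507,-.340,.06]"
```

```text
7.0 [ 0.5073 -0.3385  0.2734] [-1.5698e+00  7.0000e-04  1.2080e-01] q6 -0.769 F [ 0.82  0.39 -0.9 ] w 0.0618
shift cm [-0.03 21.34 -0.16]
```

Call:
jog_arm(targets=[[5.5,[0,5,0],0],[5.5,[0,10,0],0],[5.5,[0,15,0],0],[5.5,[0,19,0],0],[5.5,[0,22,0],0],[5.5,[0,23.5,0],0],[5.5,[0,24,0],0],[5.5,[0,24,0],0]])

```text
time_s: 7.8
ee_pos: [0.5076, -0.3393, 0.0348]
eef_rot: [-1.571, -0.001, 0.121]
force: [0.2, -0.5, -0.6]
grip_width: 0.0618
```

```bash
python3 to.py "[.507,-.340,.026]"; python3 - <<'E'
from h import *
c,W,o=shot('side'); a=c['img'][200:400,160:400,::-1]; cv2.imwrite('pics/d3.png',cv2.resize(a,None,fx=3,fy=3))
E
```

```text
7.8 [ 0.5076 -0.3393  0.0348] [-1.5713e+00 -5.0000e-04  1.2060e-01] q6 -0.77 F [ 0.24 -0.47 -0.62] w 0.0618
shift cm [-0.07  0.88 -0.07]
```

View pics/d3.png

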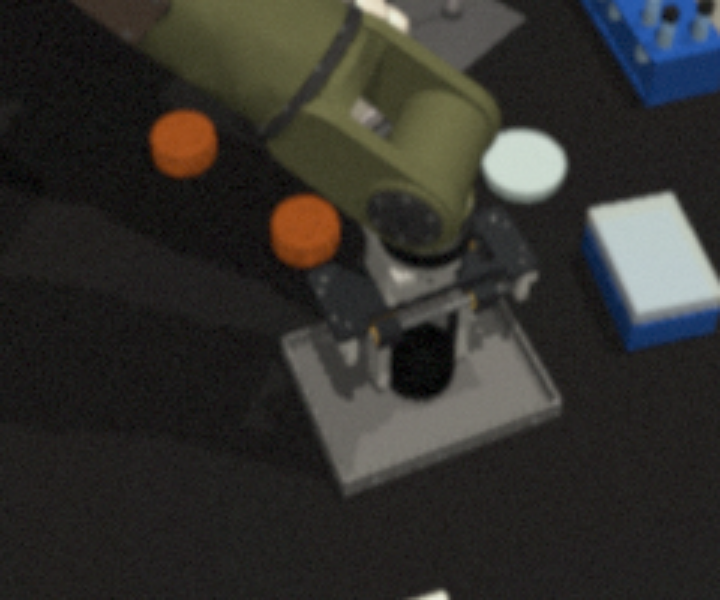

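The cap hangs over the tray's middle at (420,360) and is upright. I'll lower it to contact.

Call:
jog_arm(targets=[[5.5,[0,0.4,0],0],[5.5,[0,0.7,0],0],[5.5,[0,0.9,0],0],[5.5,[0,1.0,0],0],[5.5,[0,1.0,0],0]])

```text
time_s: 8.35
ee_pos: [0.5072, -0.3395, 0.0242]
eef_rot: [-1.571, -0.0, 0.12]
force: [0.8, 0.3, 0.2]
grip_width: 0.0616
```

Call:
jog_arm(targets=[[5.5,[0,0.05,0],0],[5.5,[0,0.1,0],0],[5.5,[0,0.1,0],0],[5.5,[0,0.1,0],0]])

```text
time_s: 8.75
ee_pos: [0.5072, -0.3396, 0.0241]
eef_rot: [-1.571, -0.0, 0.12]
force: [-4.4, 2.4, 9.7]
grip_width: 0.0616
```

The force is 9.7 N, so the cap is resting on the floor. I'll release it and rise.

Call:
jog_arm(targets=[[6.6,[0,-0.05,0],0],[8,[0,-0.05,0],0],[8,[0,-0.05,0],0],[8,[0,-0.05,0],0],[8,[0,-2,0],0],[8,[0,-6,0],0],[8,[0,-11,0],0],[8,[0,-16,0],0],[8,[0,-21,0],0],[8,[0,-26,0],0]], grip_force=20)

```text
time_s: 9.75
ee_pos: [0.5068, -0.3392, 0.2854]
eef_rot: [-1.571, -0.0, 0.12]
force: [0.8, -0.8, 0.1]
grip_width: 0.08
```

```bash
python3 to.py "[.507,-.340,.28]"; python3 - <<'E'
from h import *
c,W,o=shot('wrist','w4.png'); c2,W2,_=shot('side'); c3,W3,_=shot('scene')
for W in (W,W2,W3):
    m=(W[...,2]>.026)&(W[...,2]<.045)&(abs(W[...,0]-.507)<.07)&(abs(W[...,1]+.34)<.06); p=W[m]
    print(len(p),p.mean(0).round(4) if len(p) else 0, cv2.minEnclosingCircle(p[:,:2].astype(np.float32)) if len(p) else 0)
for W in (W2,W3):
    m=(W[...,2]>.286)&(W[...,2]<.3)&(abs(W[...,0]-.54)<.06)&(abs(W[...,1]-.2)<.06); p=W[m]; print('rim',len(p),cv2.minEnclosingCircle(p[:,:2].astype(np.float32)) if len(p) else 0)
    m=(W[...,2]>.186)&(W[...,2]<.198)&(abs(W[...,0]-.529)<.04)&(abs(W[...,1]+.01)<.04); p=W[m]; print('mouth',len(p),cv2.minEnclosingCircle(p[:,:2].astype(np.float32)) if len(p) else 0)
E
```

```text
9.75 [ 0.5068 -0.3392  0.2854] [-1.571e+00 -2.000e-04  1.201e-01] q6 -0.77 F [ 0.75 -0.82  0.14] w 0.08
shift cm [ 0.01  0.54 -0.08]
1746 [ 0.5071 -0.3396  0.0326] ((0.5072355270385742, -0.34073492884635925), 0.03195277974009514)
417 [ 0.5055 -0.3454  0.0331] ((0.4904187321662903, -0.32509157061576843), 0.05515073984861374)
151 [ 0.5082 -0.3373  0.0353] ((0.5088639259338379, -0.339491069316864), 0.034618064761161804)
rim 24 ((0.561219334602356, 0.22791674733161926), 0.0276965145021677)
mouth 76 ((0.5265942215919495, -0.015115633606910706), 0.025337809696793556)
rim 181 ((0.5403688549995422, 0.20064979791641235), 0.0502031147480011)
mouth 71 ((0.5288764834403992, -0.00953090563416481), 0.027708325535058975)
```

View pics/w4.png

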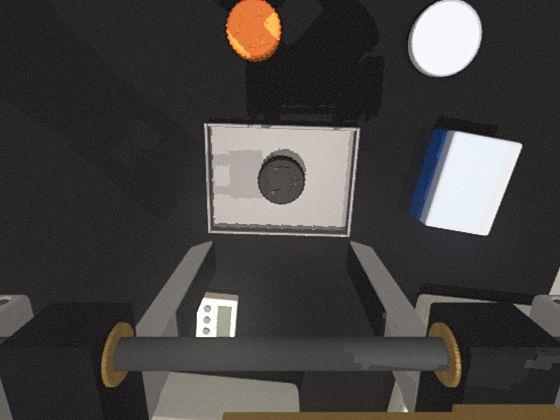

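The cap lies flat, arrows up, at (282,180) in the tray. Its measured centre is (0.507,-0.340), which is within about 1 mm of the tray's centre. Next I'll close the fingers and go over to the far side of the funnel, above everything.

Call:
jog_arm(targets=[[4,[0,-5,0],0],[0,[0,-8.5,0],0],[0,[1.5,-8.5,5],0.1],[0,[4,-8.5,15],0.3],[0,[6.5,-8.5,25],0.45],[0,[9,-8.5,35],0.6],[0,[11.5,-8.5,45],0.7],[0,[15,-8.5,58.5],0.78],[0,[15,-8.5,58.5],0.78],[0,[15,-8.5,58.5],0.78]])

```text
time_s: 10.9
ee_pos: [0.5584, 0.0467, 0.3667]
eef_rot: [-1.572, 0.002, -0.66]
force: [1.3, -0.1, 0.4]
grip_width: 0.0036
```

Call:
jog_arm(targets=[[0,[0,0,0],0],[0,[0,0,0],0],[0,[0,0,0],0]])

```text
time_s: 11.2
ee_pos: [0.5586, 0.0437, 0.3673]
eef_rot: [-1.572, 0.001, -0.661]
force: [-0.7, -0.3, -0.2]
grip_width: 0.0006
```

```bash
cat > arc.py <<'E'
from h import *
rod=np.array([.6915,.0865])
def pose(th,d):  # finger centre and yaw for arm angle th, d behind funnel axis
    a=np.arctan2(.0958,.162)+np.pi-th; u=np.array([np.cos(a),np.sin(a)]); t=np.array([-u[1],u[0]])
    return rod+.19*u-d*t, np.arctan2(t[0],-t[1])
if __name__=='__main__':
    import sys
    o=ctrl.get_obs(); M=R.from_euler('xyz',o['eef_rot']).as_matrix(); print(o['time_s'],o['ee_pos'].round(4),o['eef_rot'].round(4),o['force'].round(2))
    d=float(sys.argv[1]); z=float(sys.argv[2])
    for th in map(float,sys.argv[3:]):
        p,y=pose(th,d); s=(np.r_[p,z]-o['ee_pos'])@M*100; print(th,p.round(4),'row',s.round(2),round(-(y-o['eef_rot'][2]),3))
E
python3 arc.py .08 .287 1.19
```

```text
11.2 [0.5586 0.0437 0.3673] [-1.5718e+00  8.0000e-04 -6.6090e-01] [-0.66 -0.31 -0.21]
1.19 [0.5897 0.2658] row [-11.17   8.02  19.45] -0.005
```

Call:
jog_arm(targets=[[0,[-2.5,0,4.5],0],[0,[-5,0,9],0],[0,[-8,0,14],0],[0,[-11.2,0,19.5],0],[0,[-11.2,0,19.5],0],[0,[-11.2,0,19.5],0],[0,[-11.2,4,19.5],0],[0,[-11.2,8,19.5],0],[0,[-11.2,8,19.5],0]])

```text
time_s: 12.1
ee_pos: [0.5888, 0.2648, 0.2827]
eef_rot: [-1.579, 0.005, -0.662]
force: [-0.8, -0.4, -0.5]
grip_width: 0.0005
```

```bash
python3 arc.py .056 .287 1.19 1.1 1.0 .9 .8 .7 .6 .5
```

```text
12.1 [0.5888 0.2648 0.2827] [-1.5787  0.0045 -0.6624] [-0.83 -0.35 -0.51]
1.19 [0.5751 0.2468] row [ 0.02 -0.41 -2.27] -0.006
1.1 [0.5612 0.2357] row [-0.39 -0.39 -4.  ] -0.096
1.0 [0.5469 0.2219] row [-0.67 -0.38 -5.96] -0.196
0.9 [0.5341 0.2068] row [-0.75 -0.36 -7.94] -0.296
0.8 [0.5229 0.1905] row [-0.63 -0.34 -9.92] -0.396
0.7 [0.5134 0.1731] row [ -0.32  -0.33 -11.87] -0.496
0.6 [0.5056 0.1549] row [  0.19  -0.32 -13.78] -0.596
0.5 [0.4997 0.136 ] row [  0.89  -0.31 -15.64] -0.696
```

Call:
jog_arm(targets=[[0,[0,-0.4,-1.5],0],[0,[0,-0.4,-2.3],0],[0,[-0.2,-0.4,-3.2],-0.05],[0,[-0.4,-0.4,-4],-0.1],[0,[-0.55,-0.4,-5],-0.15],[0,[-0.7,-0.4,-6],-0.2],[0,[-0.75,-0.4,-7],-0.25],[0,[-0.75,-0.35,-7.9],-0.3],[0,[-0.65,-0.35,-8.9],-0.35],[0,[-0.65,-0.35,-9.9],-0.4]])

```text
time_s: 13.1
ee_pos: [0.5241, 0.1922, 0.2936]
eef_rot: [-1.569, -0.002, -0.259]
force: [1.3, 1.2, 0.1]
grip_width: 0.0007
```

```bash
python3 arc.py .056 .287 .8 .75 .7 .65 .6 .55 .5 .45 .4 .35 .3 ; python3 - <<'E'
from h import *
c,W,o=shot('scene','s5.png'); a=c['img'][150:330,180:420,::-1]; cv2.imwrite('pics/s5.png',cv2.resize(a,None,fx=3,fy=3))
m=(W[...,2]>.288)&(W[...,2]<.298)&(abs(W[...,0]-.52)<.1)&(abs(W[...,1]-.13)<.1); p=W[m]; print('rim',len(p),cv2.minEnclosingCircle(p[:,:2].astype(np.float32)))
E
```

```text
13.1 [0.5241 0.1922 0.2936] [-1.5692 -0.0022 -0.2589] [1.34 1.19 0.08]
0.8 [0.5229 0.1905] row [-0.07  0.66 -0.2 ] 0.007
0.75 [0.5179 0.1819] row [-0.34  0.66 -1.16] -0.043
0.7 [0.5134 0.1731] row [-0.55  0.65 -2.12] -0.093
0.65 [0.5093 0.1641] row [-0.72  0.65 -3.1 ] -0.143
0.6 [0.5056 0.1549] row [-0.84  0.65 -4.08] -0.193
0.55 [0.5024 0.1455] row [-0.9   0.65 -5.07] -0.243
0.5 [0.4997 0.136 ] row [-0.92  0.65 -6.06] -0.293
0.45 [0.4975 0.1264] row [-0.89  0.65 -7.05] -0.343
0.4 [0.4957 0.1166] row [-0.81  0.64 -8.04] -0.393
0.35 [0.4945 0.1068] row [-0.68  0.64 -9.02] -0.443
0.3 [0.4937 0.0969] row [-0.5   0.64 -9.99] -0.493
rim 40 ((0.5117103457450867, 0.14688944816589355), 0.05897665396332741)
```

View pics/s5.png

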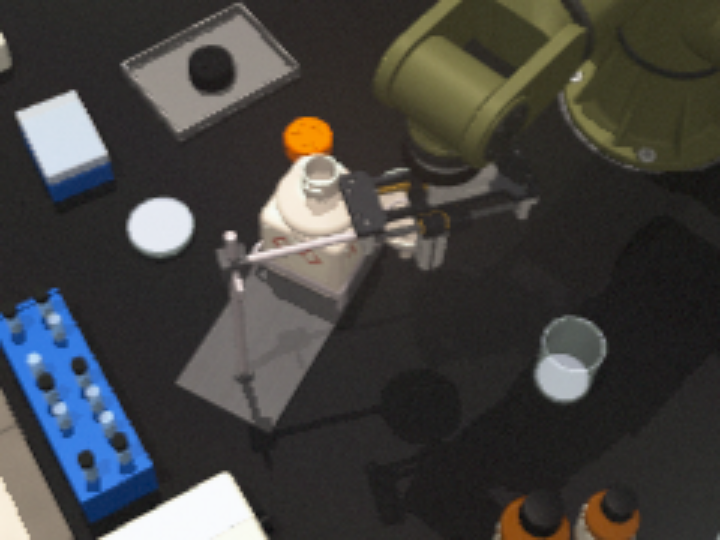

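The funnel is moving with the finger and the bar points at the gripper. I'll carry on along the arc.

Call:
jog_arm(targets=[[0,[-0.35,0.2,-1.1],-0.05],[0,[-0.55,0.4,-2.1],-0.1],[0,[-0.7,0.4,-3.1],-0.15],[0,[-0.85,0.4,-4.1],-0.2],[0,[-0.9,0.4,-5.1],-0.25],[0,[-0.9,0.4,-6.1],-0.3],[0,[-0.9,0.4,-7.1],-0.35],[0,[-0.8,0.4,-8],-0.4],[0,[-0.7,0.4,-9],-0.45],[0,[-0.5,0.4,-10],-0.5]])

```text
time_s: 14.15
ee_pos: [0.4935, 0.0972, 0.2891]
eef_rot: [-1.571, -0.002, 0.24]
force: [-1.2, 1.5, 0.9]
grip_width: 0.0009
```

```bash
python3 arc.py .056 .289 .3 .25 .2 .15 .1 .06 .03 0
```

```text
14.15 [0.4935 0.0972 0.2891] [-1.5706 -0.0016  0.2403] [-1.24  1.51  0.91]
0.3 [0.4937 0.0969] row [ 0.01  0.01 -0.03] 0.006
0.25 [0.4934 0.087 ] row [-0.25  0.01 -0.98] -0.044
0.2 [0.4936 0.0771] row [-0.46  0.01 -1.95] -0.094
0.15 [0.4944 0.0672] row [-0.63  0.01 -2.93] -0.144
0.1 [0.4956 0.0574] row [-0.74  0.01 -3.91] -0.194
0.06 [0.4969 0.0496] row [-0.8   0.01 -4.7 ] -0.234
0.03 [0.4981 0.0438] row [-0.82  0.01 -5.3 ] -0.264
0.0 [0.4995 0.038 ] row [-0.83  0.01 -5.89] -0.294
```

Going to about 0.06 rad short, slowly, and then measuring.

Call:
jog_arm(targets=[[0,[-0.25,0,-1],-0.05],[0,[-0.45,0,-2],-0.1],[0,[-0.6,0,-2.9],-0.15],[0,[-0.75,0,-3.7],-0.19],[0,[-0.8,0,-4.2],-0.21],[0,[-0.8,0,-4.5],-0.23],[0,[-0.8,0,-4.5],-0.23]])

```text
time_s: 14.85
ee_pos: [0.4965, 0.0517, 0.2885]
eef_rot: [-1.571, -0.001, 0.469]
force: [-0.4, 0.8, -0.1]
grip_width: 0.0004
```

```bash
cat > rim.py <<'E'
from h import *
import sys
from scipy.optimize import least_squares
for n in ('scene','side','wrist'):
    c,W,o=shot(n,f'{sys.argv[1]}_{n}.png')
    m=(W[...,2]>.286)&(W[...,2]<.298)&(abs(W[...,0]-.53)<.085)&(W[...,1]<.07)&(W[...,1]>-.1); p=W[m][:,:2]
    if len(p)<15: print(n,len(p)); continue
    r=least_squares(lambda q: np.hypot(*(p-q).T)-.047,p.mean(0),loss='soft_l1',f_scale=.002)
    e=r.x-np.array([.6915,.0865]); th=np.arctan2(.0958,.162)+np.pi-np.arctan2(e[1],e[0])%(2*np.pi)
    print(n,len(p),r.x.round(4),'rms',np.sqrt((r.fun**2).mean()).round(4),'R',np.hypot(*e).round(4),'th',th.round(3),'off mm',((r.x-[.5295,-.0093])*1000).round(1))
E
python3 rim.py r1; python3 arc.py .056 .289 .03 0
```

```text
scene 96 [0.5201 0.0029] rms 0.0064 R 0.1907 th 0.08 off mm [-9.4 12.2]
side 219 [ 0.5213 -0.0015] rms 0.004 R 0.1916 th 0.057 off mm [-8.2  7.8]
wrist 718 [0.5088 0.0161] rms 0.0097 R 0.1958 th 0.166 off mm [-20.7  25.4]
15.0 [0.4963 0.0522 0.288 ] [-1.5711e+00 -4.0000e-04  4.6920e-01] [-0.01 -0.06 -0.79]
0.03 [0.4981 0.0438] row [-0.22 -0.1  -0.83] -0.035
0.0 [0.4995 0.038 ] row [-0.36 -0.1  -1.41] -0.065
```

Call:
jog_arm(targets=[[0,[-0.1,0,-0.4],-0.02],[0,[-0.2,0,-0.8],-0.03],[0,[-0.3,0,-1.1],-0.05],[0,[-0.35,0,-1.3],-0.06],[0,[-0.35,0,-1.3],-0.06],[0,[-0.35,0,-0.5],-0.06],[0,[-0.35,0,3],-0.06],[0,[-0.35,0,8],-0.06],[0,[-0.35,0,13],-0.06],[0,[-0.35,0,13],-0.06]])

```text
time_s: 16.0
ee_pos: [0.4318, 0.1706, 0.288]
eef_rot: [-1.57, -0.001, 0.535]
force: [0.4, 0.3, 0.4]
grip_width: 0.0004
```

```bash
python3 rim.py r2; python3 arc.py .056 .289 .03 0;  python3 - <<'E'
import cv2,numpy as np
a=cv2.imread('pics/r2_scene.png')[160:300,220:360];b=cv2.imread('pics/r2_side.png')[90:230,200:340]
cv2.imwrite('pics/r2.png',cv2.resize(np.hstack([a,b]),None,fx=2.85,fy=2.85))
E
```

```text
scene 157 [ 0.5277 -0.0095] rms 0.0021 R 0.1899 th 0.004 off mm [-1.8 -0.2]
side 208 [ 0.528  -0.0129] rms 0.0019 R 0.1913 th -0.012 off mm [-1.5 -3.6]
wrist 0
16.15 [0.4342 0.1665 0.2877] [-1.5711e+00 -1.0000e-04  5.3060e-01] [ 0.94 -0.25  0.69]
0.03 [0.4981 0.0438] row [ -0.7   -0.13 -13.82] 0.027
0.0 [0.4995 0.038 ] row [ -0.88  -0.13 -14.39] -0.003
```

View pics/r2.png

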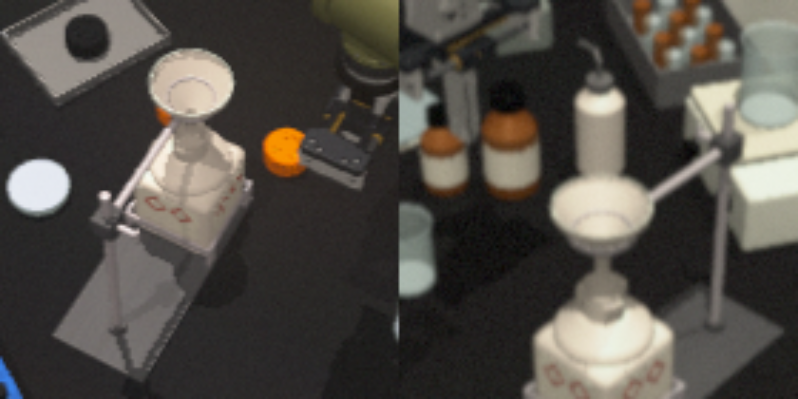

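Both views show the spout over the jug's mouth, and the rim centre is within about 3 mm of the mouth centre in each camera's own frame. The gripper is clear of everything. I'll let it settle and hand in.

Call:
jog_arm(targets=[[0,[0,0,0],0],[0,[0,0,0],0],[0,[0,0,0],0],[0,[0,0,0],0],[0,[0,0,0],0]])

```text
time_s: 16.65
ee_pos: [0.4343, 0.1663, 0.2876]
eef_rot: [-1.571, 0.0, 0.529]
force: [-0.8, 0.9, 0.6]
grip_width: 0.0006
```

```bash
python3 rim.py r3; python3 - <<'E'
from h import *
c,W,o=shot('scene')
m=(W[...,2]>.026)&(W[...,2]<.045)&(abs(W[...,0]-.507)<.07)&(abs(W[...,1]+.34)<.06); p=W[m]; print('cap',p.mean(0).round(4))
for n,u,v in (('petri',233,226),('tipbox',201,195),('timer',240,132),('beaker',370,270),('wash',326,350),('ambA',357,327),('ambB',383,322)): print(n,np.nanmedian(W[v-3:v+4,u-3:u+4].reshape(-1,3),0).round(3))
print(o['force'],ctrl.hand_in())
E
```

```text
scene 153 [ 0.528  -0.0095] rms 0.0021 R 0.1896 th 0.003 off mm [-1.5 -0.2]
side 198 [ 0.5277 -0.0129] rms 0.0018 R 0.1916 th -0.011 off mm [-1.8 -3.6]
wrist 0
cap [ 0.5075 -0.3375  0.0354]
petri [ 0.687 -0.141  0.018]
tipbox [ 0.739 -0.305  0.064]
timer [ 0.437 -0.567  0.023]
beaker [0.343 0.269 0.008]
wash [0.667 0.452 0.12 ]
ambA [0.549 0.443 0.128]
ambB [0.461 0.465 0.102]
the job is handed in; nothing more can be done
[-0.25005977 -0.30502802 -0.18001721] None
```

I pushed the black cap down about 5.5 mm (13–14 N), turned it anticlockwise about 65°, and lifted it off. It is set down and released flat, right way up, in the middle of the tray. I then pushed the funnel round by its rim until it was over the open jug, backed the gripper off, and handed in at about 17 s of the 72 s allowed.

**Last checks:**
- **Cap:** its centre measured about 1 mm from the tray's centre, with its top about 35 mm above the bench, as expected for a cap standing on the tray floor.
- **Funnel:** the rim centre came out 1.5 mm from the mouth by the scene camera and 4 mm by the side camera. The two cameras disagree by about 3 mm, but both are within the 10 mm limit. The wrist camera could not see the rim.
- **Bystanders:** all seven measured within 3 mm of where they started.
- **Robot:** the gripper stands clear of everything, and the wrist force was under 1 N, about the sensor's noise.

No check failed. The hand-in reports no verdict.

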